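Click the filter selector round to green and press capture

ROBOT

A 7-joint arm with a two-finger parallel gripper is mounted at the origin on the work surface. World frame = base frame: x ahead of the robot, y to its left, z up, the work surface at z = 0. Lengths are in m, angles in rad, forces in N, time in s.
With the tool pointing down it reaches from about 0.4 to 0.85 m from the base axis. Payload 4.5 kg.
Tool frame: the origin (TCP) lies midway between the tips of the shut fingers; the grasp point (between the pads) lies 19 mm behind it; z points along the fingers, y is the direction in which the jaws open and shut (so a half turn about z gives the same grasp; the last joint's range is limited). The gripper opens to 88 mm and grips with 3 to 60 N. Pads are 18 mm wide; open, the fingers measure 123 mm over their backs; the gripper's body (75 mm by 187 mm) begins 45 mm behind the grasp point.
Start: joints at [1.254, 0.689, -0.195, 1.565, 0.157, 0.902, -0.215], TCP at [0.215, -0.587, 0.239] pointing down, gripper open.
Joint ranges: [-3.01, 3.01], [-0.46, 2.08], [-1.47, 1.51], [0.13, 2.56], [-1, 4.14], [0.04, 2.09], [-2.66, 2.66]. Speed limits (rad/s): [2.57, 2.57, 3.14, 3.14, 3.14, 3.14, 3.14].

INTERFACE

Orientations are given as a unit quaternion [x, y, z, w].
In Python, from plant import r gives the robot as it stands. The module is installed in compiled form; this text tells all that it offers.
- The arm moves only by the shell command python3 -m jog 'ROWS' [FORCE]. ROWS is JSON, a list of rows, each an object with "translation": the shift along the tool's x, y, z in units of 40 mm (1.0 is 40 mm), a list of three; "twist": the turn about the tool's z in units of 6 degrees (1.0 is 6 degrees); "claw": the opening in per cent of the stroke, from 0 (shut) to 100 (fully open). A call has 1 to 20 rows; each row shifts and turns the commanded pose from where the row before left it, along the tool's axes as they then stand; what a row does not reach is not made up. A row lasts 1/12 s, in which the tool goes at most 41.7 mm and 7.16 degrees, less where a joint would pass 70% of its speed; a pose out of reach is approached as far as the arm can. A call is refused whole if a number of a shift passes 1 or a number of a turn 1, either way. A call with a gripper value outside its range is refused whole. The fingers move at their own pace and stop on an object; FORCE is the grip in N (left out, the last holds). Time passes only in rows, so rows that do not move let the fingers close. It gives the time, the measured TCP pose, the force and the opening at its end, in the units of the state.
- r.get_state(): the state, without advancing time (a new reading comes with each control period).
- r.snapshot(name): name is "scene" or "side" or "wrist"; returns a dict with "img" (384x512x3 uint8, red, green, blue), "fx", "fy", "cx", "cy" (pixels), "origin" and "rotation" of the camera in the world; the wrist camera has in their place "T_tool_cam" (4x4, takes a point from camera to tool coordinates, whose origin is the TCP and whose axes are the flange's). Camera axes: x right, y up, looking along -z (the intrinsics and any distortion apply to the point x, -y, -z); pixel columns grow to the right and rows downward; lengths in m; the calibration is good to about 2 mm. A picture is of the moment at which its call begins: read the wrist's pose just before it. There is no depth.
- r.finish_job(): hands the job in, once; it reports no verdict.
Trained networks look in the newest picture that a camera, given by its name, has taken for a name from the list of things; names that differ only in an ending like _2 or _b are one class to them, and where a whole thing is asked for, a point or a joint stands for the part that bears it (a point fixed in the world has none). Each returns a list of dicts, best first, with "confidence" (0 to 1); they miss things now and then, are a little off and sometimes report something else, mostly with a low value. They report only what shows in the picture. A call takes as long as a camera call. They do not tell look-alikes from the thing itself.
- r.spot_in(label, camera): "rect" ([left, top, right, bottom] in pixels, round what is visible of it).
- r.spot_point(label, camera): "location" ([row, column] in pixels: a listed point, or the origin of a listed thing).
The state is a dict: "clock": time; "q": joint angles; "qd": joint speeds; "joint_torque": joint torques, N m; "tool_pos": TCP position; "eef_rot": TCP orientation; "contact_force": force on the tool from outside, world axes, zero at the start; "moment": the same for the moment, N m; "opening": opening from 0.0 (shut) to 1.0 (fully open).
Only numpy, scipy, OpenCV 4.12 (cv2) and the standard library are available. Lean on these libraries where they do the work, as an engineer would, in place of code of your own. Each camera call takes 0.05 s, during which the arm holds its last target. There are 200 camera calls.

TASK

With a fingertip, gently push the pointer of the light source's filter selector clockwise, click by click, until it rests on the stop with the green tab, without running past it. Then press the red button on the loose capture pad all the way down and let it go, and finish clear of everything. Squeeze and lift nothing, do not press the button while another filter is selected, and leave the pad, the slide box, the dish and the bottle where they stand.

Things in the scene. Friction and masses are not known exactly. Their poses are not given: they have to be found in the camera images.
- console: Fixed filter light source: white case 180 x 200 x 60 mm with a flat black top panel 60 mm above the bench, the selector at its middle. Origin at the centre of its underside. Nothing stands on the panel but the selector and four flat tabs.
- selector_axis (a point): On the selector's upright turning axis, at panel-top height; x axis along the pointer, z up. The selector is mid-grey: a disc 68 mm across and 14 mm high with an upright bar (the pointer), 12 mm thick, from 22 mm behind the axis to 50 mm in front, its top 44 mm above the panel, a white line on top of its pointing end. Push with a fingertip on the bar's upright side, 14 to 44 mm above the panel.
- pointer_index (a point): Point on the pointer's line, 64 mm out from the selector axis, at panel-top height: it lies over the centre of the tab or dot that the pointer selects.
- selector (a joint): Selector angle (rad), growing clockwise seen from above. 7 spring stops every 0.524 rad (30 degrees) from 0 to 3.142. Starts at the first or second stop (white dots); four coloured tabs mark the third to sixth in any order; the seventh has a white dot. About 3 N at 40 mm from the axis moves it out of a stop; past half-way it snaps on by itself to the next and rests within 1 degree.
- green_tab: The green tab: a flat round disc 18 mm across and 3 mm high on the panel, 64 mm from the selector axis. Origin at the centre of its underside, on the panel top. Blue, yellow and red tabs like it mark other stops. The selector must be turned clockwise from its start to reach it.
- capture_top (a point): Centre of the top of the round red push button (36 mm across, 6 mm of travel straight down, fully down at about 5 N) on the capture pad; it goes down with the button.
- capture (a joint): Travel of the red button (m): 0 up, 0.006 fully down; a spring brings it back.
- pad: Loose capture pad, white, 85 x 110 x 26 mm, 0.6 kg, standing on the bench with the red button in a black round housing on its top. Origin at the centre of its underside.
- slide_box: Loose wooden slide box, 100 x 85 x 39 mm, not to be moved. Origin at the centre of its underside.
- dish: Loose closed glass dish, 60 mm across, 14 mm high, not to be moved. Origin at the centre of its underside.
- bottle: Loose small amber bottle, 36 mm across, 75 mm high, not to be moved. Origin at the centre of its underside.
There are look-alikes about, which are no part of the job. Leave any pink or turquoise look-alike of the pad alone.

How it is judged:
On the way, in this order (a step that is already met when the one before it is completed fails the run):
1. the selector rests at the stop with the green tab (horizontal distance between pointer_index and green_tab below 0.008 m and velocity of joint selector below 0.2 rad/s), for 0.3 s.
2. the red button is pressed fully down (value of joint capture above 0.0048 m), for 0.05 s.
3. the button is let go (value of joint capture below 0.0015 m), for 0.1 s.
At the end, for the whole second after the job is handed in: The pointer's index point is within 8 mm (about 7 degrees) of the green tab's centre, the button is up again (less than 1.5 mm down), the pad is at rest within 25 mm of its start, and the slide box, dish and bottle are within 20 mm of theirs, the bottle upright (horizontal distance between pointer_index and green_tab below 0.008 m and value of joint capture below 0.0015 m and distance of pad from where it was at the start of the episode below 0.025 m and linear speed of pad below 0.01 m/s and distance of each of slide_box, dish, bottle from where it was at the start of the episode below 0.02 m and angle between bottle's own z axis and vertical below 0.2 rad); the robot touches nothing.
It fails at once if the selector runs past the green stop, more than half-way to the next (y of green_tab in the frame of selector_axis above 0.02 m).
It fails at once if the selector is squeezed or forced instead of gently pushed (contact force between the fingers and console above 20 N).
It fails at once if the button is pressed while another filter is selected (value of joint capture above 0.003 m and horizontal distance between pointer_index and green_tab above 0.012 m).
It fails at once if the pad is lifted, tipped or pushed away (height (world z) of pad above 0.012 m or distance of pad from where it was at the start of the episode above 0.025 m or angle between pad's own z axis and vertical above 0.2 rad).
It fails at once if a bystander is moved or lifted (distance of any of slide_box, dish, bottle from where it was at the start of the episode above 0.02 m).
It also fails if it takes over 72 s, if anything falls off the work surface, if the arm or the gripper's body presses on something with over 40 N, if the wrist force passes 120 N, or if a joint passes its speed limit or range.

## Working session

There is one attempt and no reset: what is moved stays moved. The work goes in short steps, Python scripts to look and compute and a shell command to move; the robot and the scene stay as the last step left them, time stands still between calls to the robot, and variables do not carry over. Pictures are saved under pics/ and viewed, about 8 in all and at most 12, crops included, and the job is handed in when it is done.

```bash
mkdir -p pics; cat > h.py <<'E'
from plant import r
import numpy as np, cv2
from scipy.spatial.transform import Rotation as R
def cam(s,st=None):
    if "origin" in s: 
        Rm=np.array(s["rotation"]); 
        if Rm.shape!=(3,3): Rm=R.from_quat(Rm).as_matrix()
        return np.array(s["origin"]),Rm
    T=np.array(s["T_tool_cam"]); Rt=R.from_quat(st["eef_rot"]).as_matrix()
    return Rt@T[:3,3]+np.array(st["tool_pos"]),Rt@T[:3,:3]
def ray(s,row,col,z,st=None):
    o,Rm=cam(s,st); d=Rm@np.array([(col-s["cx"])/s["fx"],-(row-s["cy"])/s["fy"],-1])
    return o+d*(z-o[2])/d[2]
def proj(s,p,st=None):
    o,Rm=cam(s,st); c=Rm.T@(np.array(p)-o)
    return s["cy"]-s["fy"]*c[1]/-c[2], s["cx"]+s["fx"]*c[0]/-c[2]
def save(img,n): cv2.imwrite("pics/"+n,np.ascontiguousarray(img[...,::-1]))
E
python3 - <<'E'
from h import *
st=r.get_state(); print({k:np.round(v,3).tolist() for k,v in st.items()})
Z={"console":0,"selector_axis":.06,"pointer_index":.06,"green_tab":.06,"capture_top":.035,"pad":0,"slide_box":0,"dish":0,"bottle":0}
for c in ["scene","side","wrist"]:
    s=r.snapshot(c); save(s["img"],c+"0.png"); print(c,[k for k in s if k!="img"], np.round(cam(s,st)[0],3),s["fx"])
    for n,z in Z.items():
        print(n,[(np.round(d["location"]).tolist(),round(d["confidence"],2),np.round(ray(s,*d["location"],z,st)[:2],3).tolist()) for d in r.spot_point(n,c)[:4]])
E
```

```text
{'clock': 0.0, 'q': [1.254, 0.69, -0.195, 1.566, 0.157, 0.903, -0.215], 'qd': [-0.001, -0.0, -0.001, 0.0, -0.001, 0.001, 0.001], 'joint_torque': [-0.0, -52.757, -1.267, -15.343, -0.053, 0.006, 0.0], 'tool_pos': [0.215, -0.586, 0.238], 'eef_rot': [0.985, 0.175, -0.0, -0.001], 'contact_force': [-0.559, 0.32, 0.384], 'moment': [0.044, 0.022, -0.013], 'opening': 0.997}
scene ['fx', 'fy', 'cx', 'cy', 'origin', 'rotation'] [ 1.039 -0.461  0.923] 446.05538422057407
console [([198.0, 307.0], 0.97, [0.6, 0.093])]
selector_axis [([186.0, 313.0], 0.77, [0.614, 0.097])]
pointer_index [([178.0, 332.0], 0.68, [0.631, 0.148])]
green_tab [([201.0, 329.0], 0.51, [0.671, 0.09])]
capture_top [([256.0, 170.0], 0.55, [0.514, -0.273]), ([275.0, 102.0], 0.51, [0.45, -0.41]), ([209.0, 144.0], 0.46, [0.361, -0.242])]
pad [([259.0, 178.0], 0.91, [0.513, -0.257]), ([288.0, 103.0], 0.89, [0.458, -0.425]), ([218.0, 138.0], 0.6, [0.349, -0.259])]
slide_box [([319.0, 275.0], 0.7, [0.777, -0.193])]
dish [([135.0, 340.0], 0.62, [0.509, 0.329])]
bottle [([336.0, 157.0], 0.87, [0.633, -0.4])]
side ['fx', 'fy', 'cx', '
[... 226 characters left out ...]
x [([200.0, 203.0], 0.65, [0.639, 0.141])]
green_tab []
capture_top [([179.0, 350.0], 0.51, [0.375, -0.278]), ([166.0, 312.0], 0.37, [0.52, -0.271]), ([155.0, 346.0], 0.37, [0.466, -0.426])]
pad [([180.0, 308.0], 0.98, [0.509, -0.235]), ([162.0, 342.0], 0.79, [0.479, -0.43]), ([191.0, 347.0], 0.58, [0.369, -0.256])]
slide_box [([163.0, 237.0], 0.72, [0.785, -0.175])]
dish [([277.0, 184.0], 0.83, [0.496, 0.353])]
bottle [([154.0, 304.0], 0.57, [0.63, -0.4]), ([166.0, 312.0], 0.33, [0.554, -0.333])]
wrist ['fx', 'fy', 'cx', 'cy', 'T_tool_cam'] [ 0.292 -0.558  0.384] 268.95535603648955
console []
selector_axis []
pointer_index []
green_tab []
capture_top []
pad []
slide_box []
dish []
bottle []
```

View pics/scene0.png

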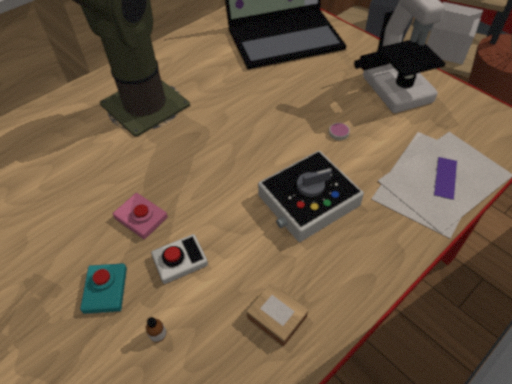

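```bash
python3 -c "
import cv2
a=cv2.imread('pics/scene0.png');b=cv2.imread('pics/side0.png')
A=cv2.resize(a[130:260,240:400],(640,520),interpolation=cv2.INTER_CUBIC);cv2.imwrite('pics/c1.png',A)
B=cv2.resize(a[190:310,70:220],(700,560),interpolation=cv2.INTER_CUBIC);cv2.imwrite('pics/c2.png',B)"
```

```text
(no output)
```

View pics/c1.png

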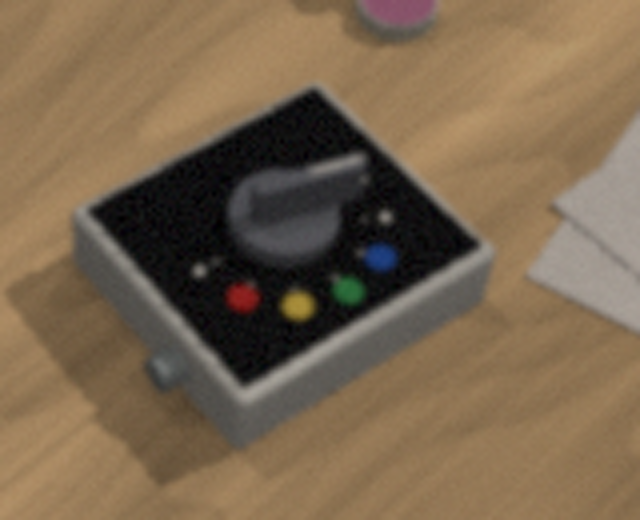

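View pics/c2.png

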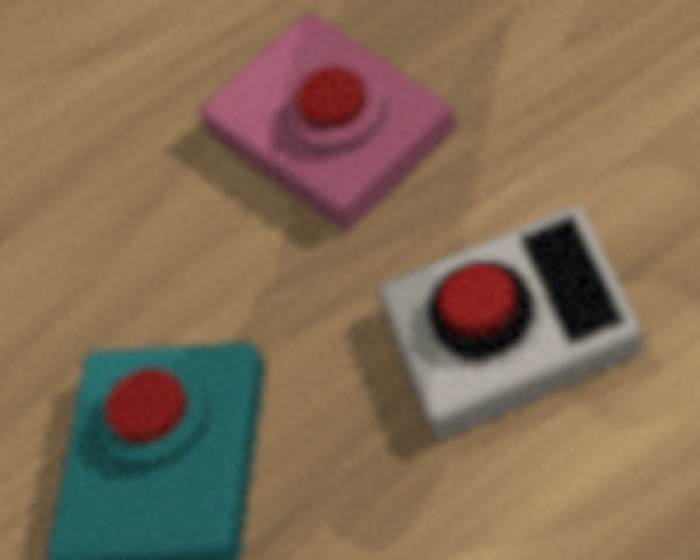

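Candidates for the pad are pink (row 209, col 144), turquoise (275, 102) and white with a black housing (256, 170). The white one fits the description, and the crop confirms it. The pointer is at stop 1. Going clockwise from it come a white dot, blue, green (about row 203, col 327), yellow, red and a white dot, so green is stop 4, three clicks away. Next I'll fit the tab circle.

```bash
cat >> h.py <<'E'
def tabs(s,st=None,roi=None,z=.063):
    hsv=cv2.cvtColor(s["img"],cv2.COLOR_RGB2HSV); out={}
    for n,(a,b) in {"blue":(100,125),"green":(50,85),"yellow":(18,32),"red":(172,185)}.items():
        h=hsv[...,0].astype(int); h=np.where(h<6,h+180,h) if n=="red" else h
        m=((h>=a)&(h<=b)&(hsv[...,1]>120)&(hsv[...,2]>50)).astype(np.uint8)
        if roi: k=np.zeros_like(m); k[roi[0]:roi[1],roi[2]:roi[3]]=1; m*=k
        _,_,S,C=cv2.connectedComponentsWithStats(m)
        if len(S)<2: continue
        i=1+np.argmax(S[1:,4]); out[n]=(ray(s,C[i][1],C[i][0],z,st)[:2],int(S[i,4]),C[i].round(1).tolist())
    return out
def axis(t):
    from scipy.optimize import least_squares
    o=[n for n in("blue","green","yellow","red") if n in t]; k={"blue":2,"green":3,"yellow":4,"red":5}
    f=lambda p:np.concatenate([p[:2]+.064*np.array([np.cos(p[2]-k[n]*np.pi/6),np.sin(p[2]-k[n]*np.pi/6)])-t[n][0] for n in o])
    r_=[least_squares(f,[.62,.09,a]) for a in(0,1.5,3,-1.5)]; b=min(r_,key=lambda q:q.cost); return b.x,b.fun
E
python3 - <<'E'
from h import *
for c,roi in(("scene",(130,260,240,400)),("side",(150,260,150,300))):
    s=r.snapshot(c); t=tabs(s,roi=roi); print(c,t); print(axis(t))
st=r.get_state();s=r.snapshot("wrist"); print(np.round(s["T_tool_cam"],3))
s=r.snapshot("scene")
hsv=cv2.cvtColor(s["img"],cv2.COLOR_RGB2HSV);m=(((hsv[...,0]<6)|(hsv[...,0]>172))&(hsv[...,1]>150)).astype(np.uint8)
_,_,S,C=cv2.connectedComponentsWithStats(m)
for a,b in zip(S,C):
    if 40<a[4]<5000: print(a,b,ray(s,b[1],b[0],.045)[:2])
E
```

```text
scene {'blue': (array([0.66893271, 0.11365266]), 49, [334.9, 194.0]), 'green': (array([0.67255695, 0.08078444]), 41, [326.9, 202.3]), 'yellow': (array([0.65859688, 0.05091379]), 59, [314.1, 205.9]), 'red': (array([0.63194462, 0.03115641]), 53, [300.3, 204.0])}
(array([0.60917892, 0.09108033, 1.41007376]), array([ 7.85114950e-05,  1.45401707e-04, -2.02871905e-04,  5.38723769e-05,
        1.72324691e-04, -2.90887265e-04, -4.79643663e-05,  9.16132198e-05]))
side {'blue': (array([0.66695147, 0.11978743]), 21, [201.6, 192.4]), 'yellow': (array([0.66882751, 0.05124618]), 1, [217.0, 183.0]), 'red': (array([0.83706273, 0.1043926 ]), 30, [168.5, 173.0])}
(array([ 0.71504135,  0.04157571, -2.95337208]), array([ 0.00628428, -0.02975254,  0.06727792,  0.05076383, -0.0735622 ,
       -0.02101129]))
[[ 0.     0.949  0.316  0.083]
 [ 1.    -0.     0.     0.   ]
 [ 0.001  0.316 -0.949 -0.146]
 [ 0.     0.     0.     1.   ]]
[481   8  16  17 174] [488.17816092  15.95402299] [0.51009775 1.12190204]
[503   9   9  25 128] [508.3203125  23.8046875] [0.58431733 1.12588917]
[453  76  59  31 130] [483.73076923  91.19230769] [0.71239236 0.74037125]
[ 320  179  192  205 1410] [420.71985816 278.94964539] [0.94158617 0.0834684 ]
[295 199  11  10  66] [299.92424242 204.18181818] [0.62311523 0.04051142]
[134 204  14  14 149] [140.5033557  210.41610738] [ 0.36822458 -0.25240452]
[163 247  18  16 219] [172.10958904 254.26027397] [ 0.52082924 -0.26921018]
[ 93 270  16  14 176] [100.80113636 276.46022727] [ 0.45791621 -0.41569282]
```

View pics/side0.png

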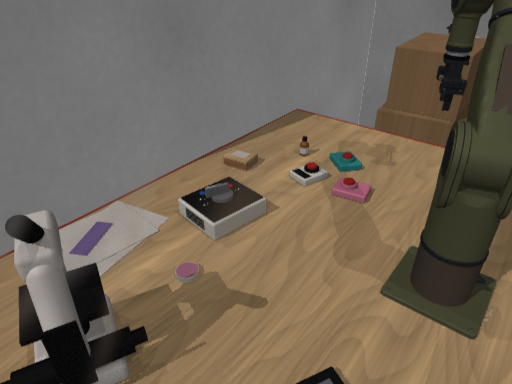

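Reading the pictures:
- **Side view:** it agrees with the scene view. The console is at about (205, 222), with the white pad at (175, 308).
- **Scene tab fit:** residual is 0.3 mm. The axis is at (0.609, 0.091) and the pointer heads 80.8°.

Next I'll fly over the console with the fingers shut and measure again with the wrist camera.

```bash
python3 -m jog '[{"translation":[0.36,-0.35,0],"twist":0,"claw":0},{"translation":[0.36,-0.35,0],"twist":0,"claw":0},{"translation":[0.36,-0.35,0],"twist":0,"claw":0},{"translation":[0.36,-0.35,0],"twist":0,"claw":0},{"translation":[0.36,-0.35,0],"twist":0,"claw":0},{"translation":[0.36,-0.35,0],"twist":0,"claw":0},{"translation":[0.36,-0.35,0],"twist":0,"claw":0},{"translation":[0.36,-0.35,0],"twist":0,"claw":0},{"translation":[0.36,-0.35,0],"twist":0,"claw":0},{"translation":[0.36,-0.35,0],"twist":0,"claw":0},{"translation":[0.36,-0.35,0],"twist":0,"claw":0},{"translation":[0.36,-0.35,0],"twist":0,"claw":0},{"translation":[0.36,-0.35,0],"twist":0,"claw":0},{"translation":[0.36,-0.35,0],"twist":0,"claw":0},{"translation":[0.36,-0.35,0],"twist":0,"claw":0},{"translation":[0.36,-0.35,0],"twist":0,"claw":0},{"translation":[0.36,-0.35,0],"twist":0,"claw":0},{"translation":[0.36,-0.35,0],"twist":0,"claw":0},{"translation":[0.36,-0.35,0],"twist":0,"claw":0},{"translation":[0.36,-0.35,0],"twist":0,"claw":0}]' 30
python3 -m jog '[{"translation":[0.36,-0.35,0],"twist":-0.5,"claw":0},{"translation":[0.36,-0.35,0],"twist":0,"claw":0}]' 30
```

```text
clock: 3.37
tool_pos: [0.3896, -0.2242, 0.2389]
eef_rot: [0.985, 0.175, 0.0, 0.0]
contact_force: [0.3, -0.2, 0.1]
opening: 0.002
clock: 3.53
tool_pos: [0.4062, -0.1876, 0.2389]
eef_rot: [0.98, 0.201, 0.0, 0.0]
contact_force: [0.2, -0.2, -0.3]
opening: 0.007
```

```bash
python3 -m jog '[{"translation":[0.38,-0.32,0],"twist":0,"claw":0},{"translation":[0.38,-0.32,0],"twist":0,"claw":0},{"translation":[0.38,-0.32,0],"twist":0,"claw":0},{"translation":[0.38,-0.32,0],"twist":0,"claw":0},{"translation":[0.38,-0.32,0],"twist":0,"claw":0},{"translation":[0.38,-0.32,0],"twist":0,"claw":0},{"translation":[0.38,-0.32,0],"twist":0,"claw":0},{"translation":[0.38,-0.32,0],"twist":0,"claw":0},{"translation":[0.38,-0.32,0],"twist":0,"claw":0},{"translation":[0.38,-0.32,0],"twist":0,"claw":0},{"translation":[0.38,-0.32,0],"twist":0,"claw":0},{"translation":[0.38,-0.32,0],"twist":0,"claw":0},{"translation":[0.38,-0.32,0],"twist":0,"claw":0},{"translation":[0.38,-0.32,0],"twist":0,"claw":0},{"translation":[0.38,-0.32,0],"twist":0,"claw":0},{"translation":[0.38,-0.32,0],"twist":0,"claw":0},{"translation":[0.38,-0.32,0],"twist":0,"claw":0},{"translation":[0,0,0],"twist":0,"claw":0},{"translation":[0,0,0],"twist":0,"claw":0}]' 30
python3 - <<'E'
from h import *
st=r.get_state();s=r.snapshot("wrist");save(s["img"],"w1.png");print(st["clock"])
t=tabs(s,st);print(t);print(axis(t))
print(r.spot_point("selector_axis","wrist"),r.spot_point("pointer_index","wrist"))
E
```

```text
clock: 5.12
tool_pos: [0.5577, 0.1139, 0.2385]
eef_rot: [0.98, 0.201, -0.0, -0.0]
contact_force: [0.0, -0.3, 0.2]
opening: 0.003
5.1167
{'blue': (array([0.66898198, 0.11727483]), 249, [292.8, 84.2]), 'green': (array([0.6724074 , 0.08437936]), 238, [320.6, 93.6]), 'yellow': (array([0.46570809, 0.34609756]), 11827, [52.2, 169.1]), 'red': (array([ 0.38522371, -0.22363731]), 341, [409.9, 354.6])}
(array([0.51027367, 0.11893473, 1.04588304]), array([-0.09470836,  0.00157578, -0.10675021,  0.00248254,  0.07649269,
       -0.28263047,  0.12496583,  0.2785721 ]))
[{'location': [144.6, 285.8], 'confidence': 0.8}] [{'location': [97.2, 251.4], 'confidence': 0.68}]
```

View pics/w1.png

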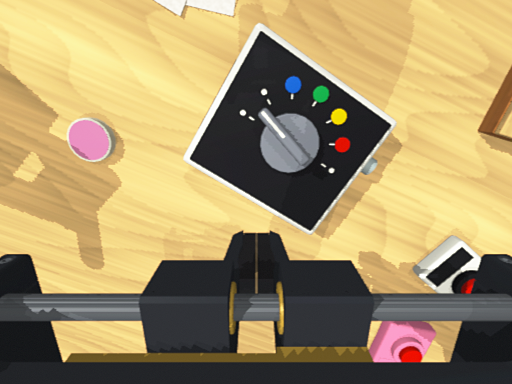

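The wrist view shows the tabs at blue (84, 293), green (94, 321), yellow (117, 339) and red (145, 343), with dots at (112, 243) and (92, 264). The bar seems to lie between the dots, so I'll measure its direction.

```bash
python3 - <<'E'
from h import *
st=r.get_state();s=r.snapshot("wrist")
t=tabs(s,st,(60,180,230,370));x,f=axis(t);print(t);print(x,np.abs(f).max())
for n,(a,b) in {"tip":(110,263),"tail":(163,307)}.items(): print(n,ray(s,a,b,.104,st))
for a,b in((112,243),(92,264),(170,331)):
    p=ray(s,a,b,.06,st)[:2]; print("dot",p,np.degrees(np.arctan2(*(p-x[:2])[::-1])), np.linalg.norm(p-x[:2]))
c=s["img"][70:190,220:360].copy()
for ang in (0,1):
    A=x[2]-ang*np.pi/6; P=[[x[0]+q*np.cos(A)+w*np.sin(A),x[1]+q*np.sin(A)-w*np.cos(A),.104] for q,w in((-.022,-.006),(.05,-.006),(.05,.006),(-.022,.006))]
    P=np.array([proj(s,p,st)[::-1] for p in P])
    if ang==0: c=cv2.resize(c,(700,600),interpolation=cv2.INTER_CUBIC)
    cv2.polylines(c,[np.int32((P-[220,70])*5)],True,[(255,0,0),(0,255,0)][ang],1)
save(c,"w1c.png")
E
```

```text
{'blue': (array([0.66878457, 0.11735539]), 253, [290.2, 82.6]), 'green': (array([0.6724172, 0.0844641]), 237, [318.2, 91.8]), 'yellow': (array([0.70782477, 0.0623688 ]), 561, [351.1, 68.3]), 'red': (array([0.63225281, 0.03474328]), 215, [340.1, 142.6])}
[0.61818215 0.08689335 1.6034548 ] 0.03320166538440261
tip [0.63078468 0.13489989 0.104     ]
tail [0.59977371 0.07055339 0.104     ]
dot [0.61927102 0.15389826] 89.06899459536874 0.06701375364235722
dot [0.64860751 0.14020496] 60.286257036880414 0.061382655477038264
dot [0.59817547 0.0278079 ] -108.70640127834915 0.06238074525744903
```

View pics/w1c.png

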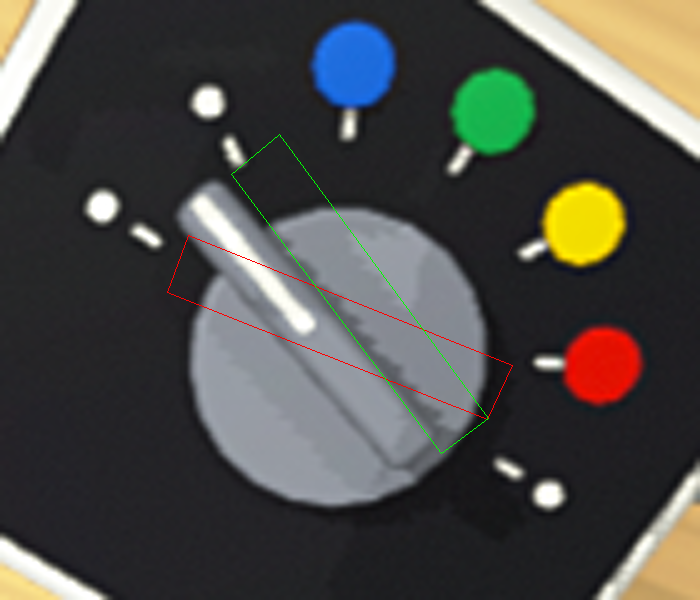

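```bash
sed -i 's/>120)&(hsv\[...,2\]>50)/>(190 if n=="yellow" else 120))\&(hsv[...,2]>50)/' h.py; python3 - <<'E'
from h import *
st=r.get_state();s=r.snapshot("wrist")
t=tabs(s,st,(75,180,270,350));x,f=axis(t);print({k:v[2] for k,v in t.items()});print(x,np.abs(f).max(),st["qd"])
out=[]
for s,st_,roi in((s,st,(70,190,220,360)),(r.snapshot("scene"),None,(150,230,270,360))):
    X=x if st_ else axis(tabs(s,roi=(130,260,240,400)))[0]
    a,b,c,d=roi; k=(5 if st_ else 7)
    im=cv2.resize(s["img"][a:b,c:d],None,fx=k,fy=k,interpolation=cv2.INTER_CUBIC)
    for A,col in((X[2],(255,0,0)),(X[2]-np.pi/12,(255,255,0)),(X[2]-np.pi/6,(0,255,0))):
        P=[[X[0]+q*np.cos(A)+w*np.sin(A),X[1]+q*np.sin(A)-w*np.cos(A),.104] for q,w in((-.022,-.006),(.05,-.006),(.05,.006),(-.022,.006))]
        P=np.array([proj(s,p,st_)[::-1] for p in P]); cv2.polylines(im,[np.int32((P-[c,a]+.5)*k)],True,col,1)
    out.append(cv2.resize(im,None,fx=560/im.shape[0],fy=560/im.shape[0])[:,:620])
    out[-1]=cv2.resize(out[-1],(400,int(400*560/out[-1].shape[1])))[:380]
h=min(o.shape[0] for o in out); save(np.hstack([o[:h] for o in out]),"cmp.png")
E
```

```text
{'blue': [290.2, 82.8], 'green': [318.2, 91.9], 'yellow': [336.3, 114.4], 'red': [340.0, 142.6]}
[0.60908147 0.09428978 1.41682674] 0.00013976208008689706 [-0.00081659 -0.00188783 -0.0041094  -0.00281353 -0.0013462  -0.00341176
 -0.00116624]
```

View pics/cmp.png

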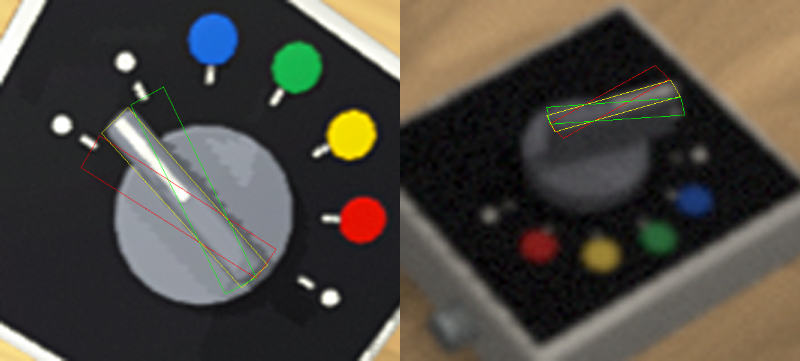

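Both overlays show the bar about half-way between the first and second dots, heading about 66°. Green is at −9°. I'll line up behind the bar at 66° and push in small steps, measuring after each click.

```bash
python3 -m jog '[{"translation":[0.41,-0.29,0],"twist":0,"claw":0},{"translation":[0.41,-0.29,0],"twist":0,"claw":0},{"translation":[0,0,0.2],"twist":-0.8,"claw":0},{"translation":[0,0,0.2],"twist":-0.8,"claw":0},{"translation":[0,0,0.2],"twist":-0.8,"claw":0},{"translation":[0,0,0.2],"twist":-0.8,"claw":0},{"translation":[0,0,0.2],"twist":-0.8,"claw":0},{"translation":[0,0,0.2],"twist":-0.8,"claw":0},{"translation":[0,0,0.2],"twist":-0.8,"claw":0},{"translation":[0,0,0.2],"twist":-0.8,"claw":0},{"translation":[0,0,0.2],"twist":-0.8,"claw":0},{"translation":[0,0,0],"twist":0,"claw":0},{"translation":[0,0,0],"twist":0,"claw":0},{"translation":[0,0,0],"twist":0,"claw":0}]' 30
cat >> h.py <<'E'
AX=np.array([.609,.093])
def rel():
    st=r.get_state();q=np.array(st["tool_pos"]);M=R.from_quat(st["eef_rot"]).as_matrix()
    th=np.degrees(np.arctan2(M[1,0],M[0,0])); d=AX-q[:2]
    print("t",round(st["clock"],2),"pos",q.round(4),"toolang",th.round(2),"axis in tool xy mm",(1000*M[:2,:2].T@d).round(1),"F",np.round(st["contact_force"],1)); return st
E
python3 -c "
from h import *
rel()"
```

```text
clock: 6.58
tool_pos: [0.5792, 0.147, 0.1672]
eef_rot: [0.838, 0.546, 0.0, 0.0]
contact_force: [0.3, 0.3, 0.3]
opening: 0.007
t 6.58 pos [0.5792 0.147  0.1672] toolang 66.15 axis in tool xy mm [-37.4  49.1] F [0.3 0.3 0.3]
```

```bash
python3 -m jog '[{"translation":[0,0,0.4],"twist":0,"claw":0},{"translation":[0,0,0.4],"twist":0,"claw":0},{"translation":[0,0,0.4],"twist":0,"claw":0},{"translation":[0,0,0.4],"twist":0,"claw":0},{"translation":[0,0,0.4],"twist":0,"claw":0},{"translation":[0,0.15,0],"twist":0,"claw":0},{"translation":[0,0.15,0],"twist":0,"claw":0},{"translation":[0,0.15,0],"twist":0,"claw":0},{"translation":[0,0,0],"twist":0,"claw":0},{"translation":[0,0,0],"twist":0,"claw":0}]' 30
python3 -c "
from h import *
st=rel();s=r.snapshot('wrist');print(s['img'].shape);save(s['img'],'w2.png')"
```

```text
clock: 7.42
tool_pos: [0.5967, 0.1397, 0.0878]
eef_rot: [0.838, 0.546, 0.001, 0.0]
contact_force: [0.3, 0.4, -0.3]
opening: 0.006
t 7.42 pos [0.5967 0.1397 0.0878] toolang 66.2 axis in tool xy mm [-37.8  30.1] F [ 0.3  0.4 -0.3]
(384, 512, 3)
```

View pics/w2.png

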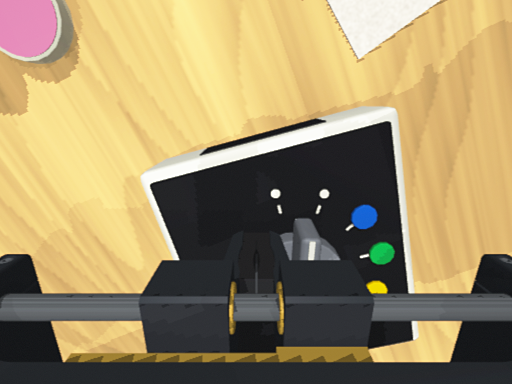

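The wrist view shows the finger at (260, 258) just left of the bar, whose tip is at (235, 305), with clear space between them. I'll close the gap gently.

```bash
python3 -m jog '[{"translation":[0,0.03,0],"twist":0,"claw":0},{"translation":[0,0.03,0],"twist":0,"claw":0},{"translation":[0,0.03,0],"twist":0,"claw":0},{"translation":[0,0.03,0],"twist":0,"claw":0},{"translation":[0,0,0],"twist":0,"claw":0}]' 30
cat >> h.py <<'E'
def ptr():
    from scipy.optimize import minimize
    st=r.get_state();s=r.snapshot("wrist")
    hsv=cv2.cvtColor(s["img"],cv2.COLOR_RGB2HSV).astype(int)
    m=((hsv[...,1]<70)&(hsv[...,2]>185)).astype(np.uint8)
    n,L,S,C=cv2.connectedComponentsWithStats(m)
    t=tabs(s,st,(60,300,270,420)); 
    for i in range(1,n):
        p=ray(s,C[i][1],C[i][0],.104,st)[:2]-AX; rr=np.hypot(*p)
        if 20<S[i,4]<600 and .012<rr<.056:
            ys,xs=np.where(L==i); q=np.array([ray(s,a,b,.104,st)[:2] for a,b in zip(ys,xs)])
            v=np.linalg.svd(q-q.mean(0))[2][0]; v*=np.sign(v@p); e=S[i,4]
            print("blob",e,C[i].round(),"r",(rr*1e3).round(1),"ang via axis",np.degrees(np.arctan2(p[1],p[0])).round(1),"dir",np.degrees(np.arctan2(v[1],v[0])).round(1))
    print({k:(v[0].round(4).tolist(),v[1]) for k,v in t.items()})
E
python3 -c "
from h import *
rel();ptr()"
```

```text
clock: 7.88
tool_pos: [0.6, 0.138, 0.0868]
eef_rot: [0.837, 0.547, 0.0, 0.0]
contact_force: [-0.3, 0.5, -0.2]
opening: 0.005
t 7.88 pos [0.6    0.138  0.0868] toolang 66.29 axis in tool xy mm [-37.6  26.3] F [-0.3  0.5 -0.2]
blob 105 [305. 251.] r 44.6 ang via axis 65.5 dir 65.3
{'blue': ([0.6688, 0.1179], 553), 'green': ([0.6722, 0.0851], 492), 'yellow': ([0.6624, 0.0582], 165)}
```

```bash
python3 -m jog '[{"translation":[0,0.03,0],"twist":0,"claw":0},{"translation":[0,0.03,0],"twist":0,"claw":0},{"translation":[0,0.03,0],"twist":0,"claw":0},{"translation":[0,0,0],"twist":0,"claw":0}]' 30
python3 -c "
from h import *
rel();ptr()"
python3 -m jog '[{"translation":[0,0.03,0],"twist":0,"claw":0},{"translation":[0,0.03,0],"twist":0,"claw":0},{"translation":[0,0.03,0],"twist":0,"claw":0},{"translation":[0,0,0],"twist":0,"claw":0}]' 30
python3 -c "
from h import *
rel();ptr()"
```

```text
clock: 8.27
tool_pos: [0.6034, 0.1365, 0.0867]
eef_rot: [0.837, 0.547, 0.0, 0.0]
contact_force: [-0.1, -0.1, -0.2]
opening: 0.006
t 8.27 pos [0.6034 0.1365 0.0867] toolang 66.28 axis in tool xy mm [-37.6  22.6] F [-0.1 -0.1 -0.2]
blob 105 [298. 251.] r 44.7 ang via axis 65.5 dir 64.6
{'blue': ([0.6688, 0.1178], 550), 'green': ([0.6722, 0.0851], 494), 'yellow': ([0.664, 0.0574], 115)}
clock: 8.65
tool_pos: [0.6061, 0.1356, 0.0867]
eef_rot: [0.837, 0.547, -0.0, -0.0]
contact_force: [-0.4, 1.2, 0.4]
opening: 0.008
t 8.65 pos [0.6061 0.1356 0.0867] toolang 66.32 axis in tool xy mm [-37.9  19.7] F [-0.4  1.2  0.4]
blob 100 [296. 251.] r 44.7 ang via axis 63.1 dir 62.1
{'blue': ([0.6689, 0.1178], 555), 'green': ([0.6723, 0.0851], 487), 'yellow': ([0.6655, 0.0568], 59)}
```

Contact. The bar follows and is now at 63°. From here I'll push along the arc at about 3° per row.

```bash
python3 -m jog '[{"translation":[0.025,0.05,0],"twist":0.5,"claw":0},{"translation":[0.025,0.05,0],"twist":0.5,"claw":0},{"translation":[0,0,0],"twist":0,"claw":0}]' 30
python3 -c "
from h import *
rel();ptr()"
python3 -m jog '[{"translation":[0.025,0.05,0],"twist":0.5,"claw":0},{"translation":[0.025,0.05,0],"twist":0.5,"claw":0},{"translation":[0,0,0],"twist":0,"claw":0}]' 30
python3 -c "
from h import *
rel();ptr()"
```

```text
clock: 8.95
tool_pos: [0.6113, 0.1354, 0.0868]
eef_rot: [0.865, 0.502, 0.0, 0.0]
contact_force: [0.6, -0.2, 0.4]
opening: 0.005
t 8.95 pos [0.6113 0.1354 0.0868] toolang 60.23 axis in tool xy mm [-37.9  19. ] F [ 0.6 -0.2  0.4]
blob 102 [298. 251.] r 44.8 ang via axis 54.8 dir 53.9
{'blue': ([0.6689, 0.1178], 560), 'green': ([0.6723, 0.0851], 493), 'yellow': ([0.6635, 0.0552], 183)}
clock: 9.25
tool_pos: [0.6148, 0.1349, 0.0866]
eef_rot: [0.89, 0.456, -0.001, -0.0]
contact_force: [-1.4, 0.6, 0.9]
opening: 0.006
t 9.25 pos [0.6148 0.1349 0.0866] toolang 54.3 axis in tool xy mm [-37.4  19.7] F [-1.4  0.6  0.9]
blob 106 [296. 251.] r 44.6 ang via axis 51.1 dir 49.8
{'blue': ([0.669, 0.1178], 574), 'green': ([0.6724, 0.0851], 511), 'yellow': ([0.661, 0.055], 338)}
```

The pointer is at 51°, which is stop 2. Now on to stop 3 (blue, 20.8°).

```bash
python3 -m jog '[{"translation":[0.025,0.05,0],"twist":0.5,"claw":0},{"translation":[0.025,0.05,0],"twist":0.5,"claw":0},{"translation":[0.025,0.05,0],"twist":0.5,"claw":0},{"translation":[0.025,0.05,0],"twist":0.5,"claw":0},{"translation":[0,0,0],"twist":0,"claw":0}]' 30
python3 -c "
from h import *
rel();ptr()"
python3 -m jog '[{"translation":[0.025,0.05,0],"twist":0.5,"claw":0},{"translation":[0.025,0.05,0],"twist":0.5,"claw":0},{"translation":[0,0,0],"twist":0,"claw":0},{"translation":[0,0,0],"twist":0,"claw":0}]' 30
python3 -c "
from h import *
rel();ptr()"
```

```text
clock: 9.72
tool_pos: [0.6228, 0.1333, 0.0865]
eef_rot: [0.932, 0.361, -0.001, -0.0]
contact_force: [-2.1, 1.1, 0.6]
opening: 0.004
t 9.72 pos [0.6228 0.1333 0.0865] toolang 42.38 axis in tool xy mm [-37.3  20.5] F [-2.1  1.1  0.6]
blob 103 [296. 251.] r 44.6 ang via axis 40.6 dir 40.6
{'blue': ([0.6691, 0.1176], 586), 'green': ([0.6726, 0.0849], 533), 'yellow': ([0.6591, 0.0549], 465)}
clock: 10.1
tool_pos: [0.6287, 0.1309, 0.0868]
eef_rot: [0.95, 0.313, 0.001, 0.0]
contact_force: [-0.5, -0.6, -1.0]
opening: 0.005
t 10.1 pos [0.6287 0.1309 0.0868] toolang 36.47 axis in tool xy mm [-38.3  18.8] F [-0.5 -0.6 -1. ]
blob 90 [298. 252.] r 45.0 ang via axis 31.2 dir 31.2
{'blue': ([0.6693, 0.1176], 582), 'green': ([0.6727, 0.0847], 535), 'yellow': ([0.6593, 0.0547], 473), 'red': ([0.6398, 0.0328], 35)}
```

```bash
python3 -m jog '[{"translation":[0,0,0],"twist":0,"claw":0},{"translation":[0,0,0],"twist":0,"claw":0},{"translation":[0,0,0],"twist":0,"claw":0},{"translation":[0,0,0],"twist":0,"claw":0}]' 30
python3 -c "
from h import *
rel();ptr()"
python3 -m jog '[{"translation":[0.025,0.05,0],"twist":0.5,"claw":0},{"translation":[0.025,0.05,0],"twist":0.5,"claw":0},{"translation":[0,0,0],"twist":0,"claw":0},{"translation":[0,0,0],"twist":0,"claw":0}]' 30
python3 -c "
from h import *
rel();ptr()"
```

```text
clock: 10.48
tool_pos: [0.6285, 0.131, 0.0868]
eef_rot: [0.95, 0.312, 0.0, 0.0]
contact_force: [0.2, 0.2, -0.1]
opening: 0.004
t 10.48 pos [0.6285 0.131  0.0868] toolang 36.32 axis in tool xy mm [-38.2  19.1] F [ 0.2  0.2 -0.1]
blob 96 [298. 251.] r 45.1 ang via axis 31.1 dir 32.3
{'blue': ([0.6692, 0.1176], 580), 'green': ([0.6727, 0.0848], 540), 'yellow': ([0.6592, 0.0547], 474), 'red': ([0.6396, 0.033], 44)}
clock: 10.87
tool_pos: [0.6322, 0.1289, 0.0868]
eef_rot: [0.965, 0.262, 0.0, 0.0]
contact_force: [-0.7, -0.2, 0.4]
opening: 0.008
t 10.87 pos [0.6322 0.1289 0.0868] toolang 30.39 axis in tool xy mm [-38.2  19.2] F [-0.7 -0.2  0.4]
blob 93 [302. 252.] r 44.8 ang via axis 22.8 dir 21.0
{'blue': ([0.6692, 0.1175], 580), 'green': ([0.6728, 0.0847], 549), 'yellow': ([0.6593, 0.0547], 491), 'red': ([0.6369, 0.0332], 181)}
```

```bash
python3 -m jog '[{"translation":[0,0,0],"twist":0,"claw":0},{"translation":[0,0,0],"twist":0,"claw":0},{"translation":[0,0,0],"twist":0,"claw":0},{"translation":[0,0,0],"twist":0,"claw":0}]' 30
python3 -c "
from h import *
rel();ptr()"
python3 -m jog '[{"translation":[0.025,0.05,0],"twist":0.5,"claw":0},{"translation":[0.025,0.05,0],"twist":0.5,"claw":0},{"translation":[0,0,0],"twist":0,"claw":0},{"translation":[0,0,0],"twist":0,"claw":0}]' 30
python3 -c "
from h import *
rel();ptr()"
```

```text
clock: 11.25
tool_pos: [0.632, 0.129, 0.0867]
eef_rot: [0.965, 0.261, 0.0, 0.0]
contact_force: [0.4, -0.0, -0.9]
opening: 0.005
t 11.25 pos [0.632  0.129  0.0867] toolang 30.32 axis in tool xy mm [-38.   19.5] F [ 0.4 -0.  -0.9]
blob 93 [304. 252.] r 44.8 ang via axis 21.9 dir 20.2
{'blue': ([0.6692, 0.1175], 585), 'green': ([0.6727, 0.0848], 547), 'yellow': ([0.6594, 0.0546], 487), 'red': ([0.6367, 0.0333], 189)}
clock: 11.63
tool_pos: [0.6353, 0.1269, 0.0866]
eef_rot: [0.977, 0.211, -0.0, -0.0]
contact_force: [-1.9, 0.5, 0.1]
opening: 0.007
t 11.63 pos [0.6353 0.1269 0.0866] toolang 24.4 axis in tool xy mm [-37.9  20. ] F [-1.9  0.5  0.1]
blob 62 [297. 250.] r 45.7 ang via axis 21.5 dir 24.1
{'blue': ([0.6693, 0.1174], 591), 'green': ([0.6727, 0.0846], 556), 'yellow': ([0.6593, 0.0545], 496), 'red': ([0.6344, 0.0341], 330)}
```

It rests at stop 3 (blue, about 21°). Now the last click, to green (−9°).

```bash
python3 -m jog '[{"translation":[0.025,0.05,0],"twist":0.5,"claw":0},{"translation":[0.025,0.05,0],"twist":0.5,"claw":0},{"translation":[0.025,0.05,0],"twist":0.5,"claw":0},{"translation":[0.025,0.05,0],"twist":0.5,"claw":0},{"translation":[0,0,0],"twist":0,"claw":0}]' 30
python3 -c "
from h import *
rel();ptr()"
python3 -m jog '[{"translation":[0.025,0.05,0],"twist":0.5,"claw":0},{"translation":[0.025,0.05,0],"twist":0.5,"claw":0},{"translation":[0,0,0],"twist":0,"claw":0},{"translation":[0,0,0],"twist":0,"claw":0},{"translation":[0,0,0],"twist":0,"claw":0}]' 30
python3 -c "
from h import *
rel();ptr()"
```

```text
clock: 12.1
tool_pos: [0.6412, 0.1217, 0.0865]
eef_rot: [0.994, 0.108, -0.001, -0.001]
contact_force: [-2.6, 3.3, -0.2]
opening: 0.003
t 12.1 pos [0.6412 0.1217 0.0865] toolang 12.35 axis in tool xy mm [-37.6  21.1] F [-2.6  3.3 -0.2]
blob 30 [296. 247.] r 47.1 ang via axis 12.1 dir 58.5
{'blue': ([0.6701, 0.1142], 350), 'green': ([0.6728, 0.0845], 568), 'yellow': ([0.6594, 0.0543], 523), 'red': ([0.6328, 0.035], 466)}
clock: 12.57
tool_pos: [0.6451, 0.1164, 0.0868]
eef_rot: [0.998, 0.056, 0.0, 0.0]
contact_force: [-0.8, 0.0, -0.4]
opening: 0.007
t 12.57 pos [0.6451 0.1164 0.0868] toolang 6.41 axis in tool xy mm [-38.5  19.2] F [-0.8  0.  -0.4]
blob 37 [378. 329.] r 55.4 ang via axis -92.1 dir -9.9
{'blue': ([0.6701, 0.1093], 38), 'green': ([0.6729, 0.0844], 566), 'yellow': ([0.6594, 0.0543], 527), 'red': ([0.6328, 0.0349], 476)}
```

```bash
cat >> h.py <<'E'
def crop(n,roi=(190,300,230,400),z=.104,angs=(20.8,5.8,-9.2)):
    st=r.get_state();s=r.snapshot("wrist");a,b,c,d=roi
    k=min(780/(d-c),580/(b-a)); im=cv2.resize(s["img"][a:b,c:d],None,fx=k,fy=k,interpolation=cv2.INTER_CUBIC)
    for A,col in zip(np.radians(angs),((255,0,0),(255,255,0),(0,255,0))):
        P=np.array([proj(s,[AX[0]+q*np.cos(A),AX[1]+q*np.sin(A),z],st)[::-1] for q in(.02,.05)])
        cv2.polylines(im,[np.int32((P-[c,a]+.5)*k)],False,col,1)
    save(im,n)
E
python3 -c "
from h import *
crop('w3.png')"
```

```text
(no output)
```

View pics/w3.png

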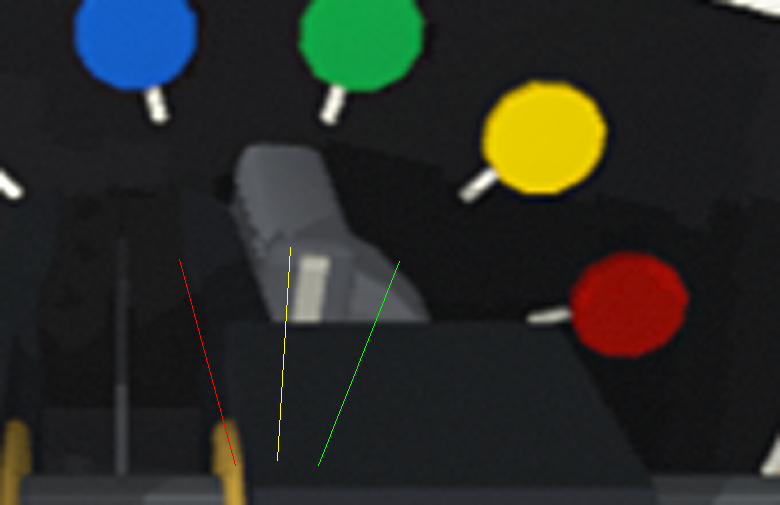

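The bar's white line at (290, 310) is just past half-way (yellow guide 5.8°, green guide −9.2°). I'll push on one row at a time.

```bash
sed -i 's/>185)).astype/>115)).astype/' h.py
python3 -m jog '[{"translation":[0.025,0.05,0],"twist":0.5,"claw":0},{"translation":[0,0,0],"twist":0,"claw":0},{"translation":[0,0,0],"twist":0,"claw":0},{"translation":[0,0,0],"twist":0,"claw":0}]' 30
python3 -c "
from h import *
rel();ptr()"
python3 -m jog '[{"translation":[0.025,0.05,0],"twist":0.5,"claw":0},{"translation":[0,0,0],"twist":0,"claw":0},{"translation":[0,0,0],"twist":0,"claw":0},{"translation":[0,0,0],"twist":0,"claw":0},{"translation":[0,0,0],"twist":0,"claw":0},{"translation":[0,0,0],"twist":0,"claw":0}]' 30
python3 -c "
from h import *
rel();ptr()"
```

```text
clock: 13.0
tool_pos: [0.6465, 0.1143, 0.0869]
eef_rot: [1.0, 0.029, 0.0, 0.0]
contact_force: [-0.1, -0.4, -0.4]
opening: 0.006
t 13.0 pos [0.6465 0.1143 0.0869] toolang 3.36 axis in tool xy mm [-38.6  19.1] F [-0.1 -0.4 -0.4]
blob 88 [298. 252.] r 44.7 ang via axis -1.7 dir -3.4
blob 108 [264. 310.] r 15.6 ang via axis 70.1 dir 93.4
{'green': ([0.6729, 0.0844], 571), 'yellow': ([0.6594, 0.0542], 536), 'red': ([0.6329, 0.0349], 479)}
clock: 13.55
tool_pos: [0.6472, 0.113, 0.0867]
eef_rot: [1.0, 0.003, 0.0, 0.0]
contact_force: [0.3, 0.4, 0.5]
opening: 0.005
t 13.55 pos [0.6472 0.113  0.0867] toolang 0.34 axis in tool xy mm [-38.3  19.7] F [0.3 0.4 0.5]
blob 91 [304. 253.] r 44.7 ang via axis -8.0 dir -9.9
blob 110 [265. 310.] r 15.9 ang via axis 68.2 dir 90.7
{'green': ([0.6728, 0.0843], 574), 'yellow': ([0.6595, 0.0541], 537), 'red': ([0.6328, 0.0348], 486)}
```

The pointer is at −8.0° and the green tab measures −7.8° from the same axis. The force is about zero and the finger is clear of the bar. Now I'll back off, lift and go towards the pad.

```bash
python3 -m jog '[{"translation":[0,-0.25,0],"twist":0,"claw":0},{"translation":[0,-0.25,0],"twist":0,"claw":0},{"translation":[0,0,-0.5],"twist":0,"claw":0},{"translation":[0,0,-0.5],"twist":0,"claw":0},{"translation":[0,0,-0.5],"twist":0,"claw":0},{"translation":[0,0,-0.5],"twist":0,"claw":0},{"translation":[0,0,-0.5],"twist":0,"claw":0},{"translation":[0,0,-0.5],"twist":0,"claw":0},{"translation":[0,0,-0.5],"twist":0,"claw":0},{"translation":[0,0,-0.5],"twist":0,"claw":0},{"translation":[0,0,0],"twist":0,"claw":0}]' 30
python3 -c "
from h import *
s=r.snapshot('scene');save(cv2.resize(s['img'][150:230,270:370],(700,560),interpolation=cv2.INTER_CUBIC),'s2.png')"
python3 -m jog '[{"translation":[-0.26,0.49,0],"twist":0,"claw":0},{"translation":[-0.26,0.49,0],"twist":0,"claw":0},{"translation":[-0.26,0.49,0],"twist":0,"claw":0},{"translation":[-0.26,0.49,0],"twist":0,"claw":0},{"translation":[-0.26,0.49,0],"twist":0,"claw":0},{"translation":[-0.26,0.49,0],"twist":0,"claw":0},{"translation":[-0.26,0.49,0],"twist":0,"claw":0},{"translation":[-0.26,0.49,0],"twist":0,"claw":0},{"translation":[-0.26,0.49,0],"twist":0,"claw":0},{"translation":[-0.26,0.49,0],"twist":0,"claw":0},{"translation":[-0.26,0.49,0],"twist":0,"claw":0},{"translation":[-0.26,0.49,0],"twist":0,"claw":0},{"translation":[-0.26,0.49,0],"twist":0,"claw":0},{"translation":[-0.26,0.49,0],"twist":0,"claw":0},{"translation":[-0.26,0.49,0],"twist":0,"claw":0},{"translation":[-0.26,0.49,0],"twist":0,"claw":0},{"translation":[-0.26,0.49,0],"twist":0,"claw":0},{"translation":[-0.26,0.49,0],"twist":0,"claw":0},{"translation":[0,0,0],"twist":0,"claw":0},{"translation":[0,0,0],"twist":0,"claw":0}]' 30
python3 - <<'E'
from h import *
st=rel();s=r.snapshot("wrist");save(s["img"],"w4.png")
for n,z in(("capture_top",.04),("pad",0)): print(n,[(np.round(d["location"]),round(d["confidence"],2),ray(s,*d["location"],z,st).round(4)) for d in r.spot_point(n,"wrist")])
E
```

```text
clock: 14.52
tool_pos: [0.6494, 0.1353, 0.2512]
eef_rot: [1.0, 0.003, 0.004, -0.001]
contact_force: [-0.2, 0.4, 1.1]
opening: 0.005
clock: 16.23
tool_pos: [0.461, -0.2209, 0.2459]
eef_rot: [1.0, 0.002, -0.001, -0.0]
contact_force: [0.7, 0.1, 0.2]
opening: 0.002
t 16.23 pos [ 0.461  -0.2209  0.2459] toolang 0.19 axis in tool xy mm [ 149.  -313.4] F [0.7 0.1 0.2]
capture_top [(array([121., 293.]), 0.8, array([ 0.5231, -0.267 ,  0.04  ])), (array([237., 277.]), 0.61, array([ 0.3597, -0.2513,  0.04  ])), (array([173., 403.]), 0.59, array([ 0.4558, -0.4187,  0.04  ]))]
pad [(array([228., 274.]), 0.84, array([ 0.3541, -0.2494,  0.    ])), (array([120., 278.]), 0.82, array([ 0.5224, -0.2509,  0.    ])), (array([155., 394.]), 0.8, array([ 0.4732, -0.4227,  0.    ]))]
```

View pics/w4.png

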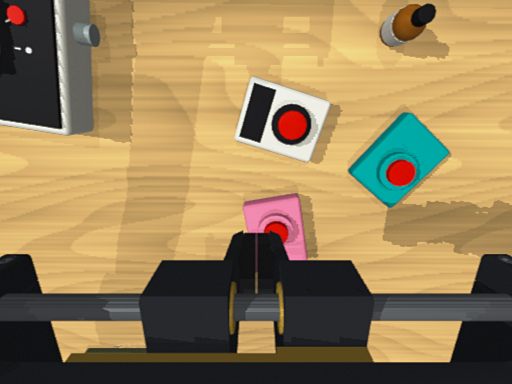

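View pics/s2.png

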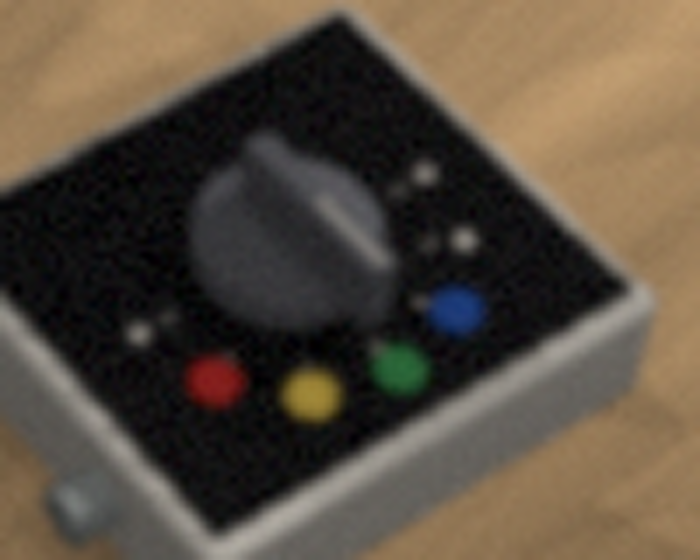

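The scene crop shows the pointer aimed at the green tab at (370, 400). The wrist view shows the white pad's button at (123, 293), with pink (232, 276) and turquoise (172, 401) to be left alone. Next I'll get the button height from two views and move over it.

```bash
python3 -m jog '[{"translation":[0.38,0.29,0],"twist":0,"claw":0},{"translation":[0.38,0.29,0],"twist":0,"claw":0},{"translation":[0.38,0.29,0],"twist":0,"claw":0},{"translation":[0.38,0.29,0],"twist":0,"claw":0},{"translation":[0,0,0.4],"twist":0,"claw":0},{"translation":[0,0,0.4],"twist":0,"claw":0},{"translation":[0,0,0.4],"twist":0,"claw":0},{"translation":[0,0,0.4],"twist":0,"claw":0},{"translation":[0,0,0.4],"twist":0,"claw":0},{"translation":[0,0,0.4],"twist":0,"claw":0},{"translation":[0,0,0.4],"twist":0,"claw":0},{"translation":[0,0,0.4],"twist":0,"claw":0},{"translation":[0,0,0.4],"twist":0,"claw":0},{"translation":[0,0,0],"twist":0,"claw":0},{"translation":[0,0,0],"twist":0,"claw":0}]' 30
python3 - <<'E'
from h import *
rel()
w=cv2.imread("pics/w4.png")[...,::-1].copy(); s=r.snapshot("wrist"); s["img"]=w
st={"tool_pos":[.461,-.2209,.2459],"eef_rot":[1,.002,-.001,0]}
hsv=cv2.cvtColor(w,cv2.COLOR_RGB2HSV);m=(((hsv[...,0]<6)|(hsv[...,0]>172))&(hsv[...,1]>150)).astype(np.uint8)
m[:90]=0;m[160:]=0
C=cv2.connectedComponentsWithStats(m);i=1+np.argmax(C[2][1:,4]);c=C[3][i];print(c,C[2][i])
sc=r.snapshot("scene")
for z in(.03,.036,.042,.048,.054): print(z,ray(s,c[1],c[0],z,st)[:2].round(4),ray(sc,254.3,172.1,z)[:2].round(4))
E
```

```text
clock: 17.63
tool_pos: [0.523, -0.2653, 0.1021]
eef_rot: [1.0, 0.004, -0.001, -0.001]
contact_force: [-0.7, 0.2, 0.3]
opening: 0.004
t 17.63 pos [ 0.523  -0.2653  0.1021] toolang 0.42 axis in tool xy mm [  88.6 -357.6] F [-0.7  0.2  0.3]
[291.81601124 124.65449438] [277 110  30  30 712]
0.03 [ 0.5177 -0.2672] [ 0.512 -0.266]
0.036 [ 0.5181 -0.2664] [ 0.5156 -0.2673]
0.042 [ 0.5186 -0.2656] [ 0.5191 -0.2686]
0.048 [ 0.519  -0.2649] [ 0.5227 -0.2699]
0.054 [ 0.5195 -0.2641] [ 0.5262 -0.2713]
```

```bash
python3 -m jog '[{"translation":[-0.1,0.04,0],"twist":0,"claw":0},{"translation":[0,0,0.3],"twist":0,"claw":0},{"translation":[0,0,0.3],"twist":0,"claw":0},{"translation":[0,0,0.3],"twist":0,"claw":0},{"translation":[0,0,0.3],"twist":0,"claw":0},{"translation":[0,0,0],"twist":0,"claw":0},{"translation":[0,0,0],"twist":0,"claw":0}]' 30
python3 -m jog '[{"translation":[0,0,0.05],"twist":0,"claw":0},{"translation":[0,0,0.05],"twist":0,"claw":0},{"translation":[0,0,0],"twist":0,"claw":0},{"translation":[0,0,0],"twist":0,"claw":0}]' 30
python3 -m jog '[{"translation":[0,0,0.05],"twist":0,"claw":0},{"translation":[0,0,0],"twist":0,"claw":0},{"translation":[0,0,0],"twist":0,"claw":0}]' 30
python3 -m jog '[{"translation":[0,0,0.05],"twist":0,"claw":0},{"translation":[0,0,0],"twist":0,"claw":0},{"translation":[0,0,0],"twist":0,"claw":0}]' 30
```

```text
clock: 18.32
tool_pos: [0.518, -0.2681, 0.0534]
eef_rot: [1.0, 0.003, -0.001, -0.001]
contact_force: [-0.1, 0.1, 0.5]
opening: 0.006
clock: 18.65
tool_pos: [0.519, -0.2686, 0.051]
eef_rot: [1.0, 0.003, 0.0, 0.0]
contact_force: [0.0, 0.1, 0.5]
opening: 0.007
clock: 18.9
tool_pos: [0.5188, -0.2685, 0.0488]
eef_rot: [1.0, 0.003, 0.0, 0.0]
contact_force: [-0.8, 0.6, 0.2]
opening: 0.008
clock: 19.15
tool_pos: [0.5189, -0.2686, 0.0469]
eef_rot: [1.0, 0.003, 0.0, 0.0]
contact_force: [-0.3, 0.5, 2.2]
opening: 0.002
```

```bash
for i in 1; do python3 -m jog '[{"translation":[0,0,0.05],"twist":0,"claw":0},{"translation":[0,0,0.05],"twist":0,"claw":0},{"translation":[0,0,0],"twist":0,"claw":0},{"translation":[0,0,0],"twist":0,"claw":0}]' 30; done
python3 -m jog '[{"translation":[0,0,0.05],"twist":0,"claw":0},{"translation":[0,0,0],"twist":0,"claw":0},{"translation":[0,0,0],"twist":0,"claw":0}]' 30
```

```text
clock: 19.48
tool_pos: [0.5189, -0.2686, 0.0428]
eef_rot: [1.0, 0.003, 0.0, 0.0]
contact_force: [-0.6, 0.0, 4.7]
opening: 0.002
clock: 19.73
tool_pos: [0.519, -0.2686, 0.0423]
eef_rot: [1.0, 0.003, 0.0, 0.0]
contact_force: [-2.8, 2.0, 16.1]
opening: 0.003
```

The force jumped to 16 N with no further travel, so the button is fully down. I'll release it and retract.

```bash
python3 -m jog '[{"translation":[0,0,-0.1],"twist":0,"claw":0},{"translation":[0,0,-0.2],"twist":0,"claw":0},{"translation":[0,0,-0.3],"twist":0,"claw":0},{"translation":[0,0,-0.5],"twist":0,"claw":0},{"translation":[0,0,-0.5],"twist":0,"claw":0},{"translation":[0,0,-0.5],"twist":0,"claw":0},{"translation":[0,0,-0.5],"twist":0,"claw":0},{"translation":[0,0,-0.5],"twist":0,"claw":0},{"translation":[-0.4,0,-0.5],"twist":0,"claw":0},{"translation":[-0.4,0,-0.5],"twist":0,"claw":0},{"translation":[-0.4,0,-0.5],"twist":0,"claw":0},{"translation":[-0.4,0,0],"twist":0,"claw":0},{"translation":[0,0,0],"twist":0,"claw":0},{"translation":[0,0,0],"twist":0,"claw":0}]' 30
python3 - <<'E'
from h import *
st=rel();s=r.snapshot("wrist")
for n,z in(("capture_top",.045),("pad",0)): print(n,[(np.round(d["location"]),ray(s,*d["location"],z,st).round(4)) for d in r.spot_point(n,"wrist")])
sc=r.snapshot("scene");a=cv2.imread("pics/scene0.png")[...,::-1]
for n in("pad","slide_box","dish","bottle"): print(n,[np.round(d["location"]).tolist() for d in r.spot_point(n,"scene")])
A=cv2.resize(a[130:350],(512,220));B=sc["img"][130:350]
save(np.vstack([A,B]),"fin.png")
E
```

```text
clock: 20.9
tool_pos: [0.4544, -0.2689, 0.2252]
eef_rot: [1.0, 0.002, 0.0, 0.0]
contact_force: [0.6, 0.4, -0.3]
opening: 0.004
t 20.9 pos [ 0.4544 -0.2689  0.2252] toolang 0.25 axis in tool xy mm [ 156.2 -361.2] F [ 0.6  0.4 -0.3]
capture_top [(array([172., 374.]), array([ 0.4573, -0.4149,  0.045 ])), (array([236., 242.]), array([ 0.3677, -0.25  ,  0.045 ])), (array([121., 254.]), array([ 0.518 , -0.2663,  0.045 ]))]
pad [(array([157., 364.]), array([ 0.467 , -0.4188,  0.    ])), (array([228., 244.]), array([ 0.3578, -0.2511,  0.    ])), (array([116., 243.]), array([ 0.5222, -0.2514,  0.    ]))]
pad [[292.0, 104.0], [218.0, 140.0], [259.0, 181.0]]
slide_box [[255.0, 170.0], [317.0, 274.0], [336.0, 159.0]]
dish [[136.0, 338.0]]
bottle [[337.0, 159.0]]
```

View pics/fin.png

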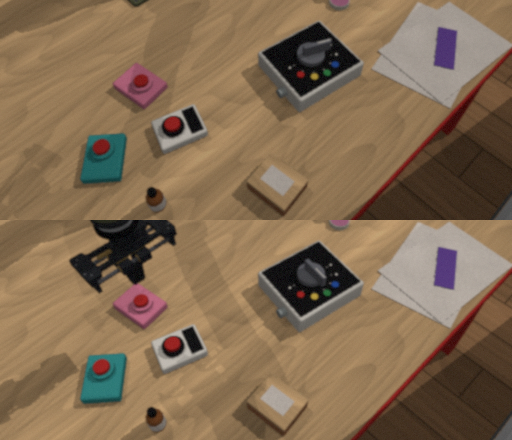

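Comparing before (top) and after (bottom), the pad (175, 348), bottle, box and dish stand where they did. The pointer aims at green and the arm is clear, so I'm handing in.

```bash
python3 -c "
from h import *
print(r.finish_job())"
```

```text
the job is handed in; nothing more can be done
None
```

I turned the selector to the green stop, pressed and released the red button on the white pad, and handed the job in at about 21 s. No verdict came back.

- **Selector:** I pushed the pointer's side with the shut fingers, click by click, never seeing more than about 4 N. It came to rest at −8.0°, with the green tab at −7.8° from the same axis. The scene crop also showed it on green.
- **Button:** It gave way from about 47 mm height and stopped hard at about 42 mm, with 16 N on the tool, so it was fully down. I then lifted off. That it came back up I judged only by eye in the last picture.
- **Bystanders and pad:** The networks found the pad about 1 mm from where it was before the press. The bottle, box and dish were within about 2 pixels of their starting positions. The arm ended clear, with about zero force.

Some readings disagreed:
- The pointer started about half-way between the two white dots, not on a stop as described.
- It also stayed about 10° short of blue after passing half-way, rather than snapping on, and needed a further small push.
- The wrist and scene cameras differed by about 3 mm on the selector axis, so I used a value in between.
- One colour fit was spoiled by a patch of wood read as yellow, and I redid it before moving.

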